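Load the dial drilling jig and hold the block under the guide bush

ROBOT

A 6-joint arm with a two-finger parallel gripper is mounted at the origin on a cart in front of the work surface, level with it; the furniture and walls round the work are solid. World frame = base frame: x ahead of the robot, y to its left, z up, the work surface at z = 0. Lengths are in m, angles in rad, forces in N, time in s.
With the tool pointing down it reaches from about 0.375 to 0.9 m from the base axis. Payload 3.1 kg.
Tool frame: the origin (TCP) lies between the finger pads, 19 mm behind the fingertips; this is the grasp point; x points along the fingers, y is the direction in which the jaws open and shut, and the axes are right-handed (so a half turn about x gives the same grasp; the last joint's range is limited). The gripper opens to 87 mm and grips with 3 to 60 N. Pads are 19 mm wide; open, the fingers measure 117 mm over their backs; the gripper's body (75 mm by 190 mm) begins 51 mm behind the grasp point.
Start: joints at [-0.178, 0.527, 1.433, -0, 1.181, -0.178], TCP at [0.625, 0, 0.241] pointing down, gripper open.
Joint ranges: [-3.08, 3.08], [-0.75, 2.2], [0.22, 2.44], [-1.43, 4.57], [0, 2.65], [-2.85, 2.85]. Speed limits (rad/s): [2.79, 2.79, 3.14, 3.14, 3.14, 3.14].

INTERFACE

Orientations are given as a unit quaternion [x, y, z, w].
In Python, from rig import robot gives the robot as it stands.
- The arm moves only by the tool carry_out, never from a script. Its argument "commands" is a list that holds one entry, the list of rows, each a list of 5 numbers: the opening, from 0 (shut) to 1 (fully open), then the shift along the tool's x, y, z in mm, then the turn about the tool's x in degrees. In form: [[[hand, x, y, z, twist], ...]]. A call has 1 to 8 rows; each row shifts and turns the pose as measured when the row begins, along the tool's axes as they then stand; what a row does not reach is not made up. A row lasts 1/12 s, in which the tool goes at most 41.7 mm and 7.16 degrees, less where a joint would pass 70% of its speed; a pose out of reach is approached as far as the arm can. A call with a gripper value outside its range is refused whole. The fingers move at their own pace and stop on an object; "force" is the grip in N (left out, the last holds). Time passes only in rows, so rows that do not move let the fingers close. It gives the time, the measured TCP pose, the force and the opening at its end, in the units of the state.
- robot.get_obs(): the state, without advancing time (a new reading comes with each control period).
- robot.camera(name): name is "scene" or "side" or "wrist"; returns the picture (400x640x3 uint8, red, green, blue); there is no depth.
- robot.camera_model(name): a dict with "fx", "fy", "cx", "cy" (pixels), "k1" (the pictures are not rectified: a ray, as slopes to the right and down, at radius r is drawn at 1 + k1 r^2 times it, then the intrinsics apply), "R" (3x3) and "t" (3): a world point X has camera coordinates R X + t. Camera axes: x right, y down, z forward; pixel columns grow to the right and rows downward; lengths in m; the calibration is good to about 2 mm. A picture is of the moment at which its call begins: read the wrist's pose just before it. camera_model takes no time and is no camera call; for the wrist camera it gives the pose at the moment of the call.
- robot.hand_in(): hands the job in, once; it reports no verdict.
The state is a dict: "time": time; "q": joint angles; "joint_velocities": joint speeds; "joint_torque": joint torques, N m; "position": TCP position; "tool_rot": TCP orientation; "ft_force": force on the tool from outside, world axes, zero at the start; "moment": the same for the moment, N m; "grip_width": finger opening in m.
Only numpy, scipy, OpenCV 4.12 (cv2) and the standard library are available. Lean on these libraries where they do the work, as an engineer would, in place of code of your own. Each camera call takes 0.05 s, during which the arm holds its last target. There are 200 camera calls.

TASK

Lay the loose beech block with the pencilled cross flat into the empty nest of the dial drilling jig, let go of it, then turn the dial by the T-grip on its hub until that block stands centred under the guide bush at the front of the jig. The job finishes while you are still gripping the T-grip and holding the dial still there, ready for the drill. The drilled blocks stay in their nests, and the tools and scraps on the bench stay where they lie.

Things in the scene. Friction and masses are not known exactly. Their poses are not given: they have to be found in the camera images.
- jig: fixed base of the drilling jig: grey casting, round bed 226 mm across and 12 mm thick, two bolt-down ears (out to 134 mm from the axis, screws 21 mm high) and a front tongue with a post (centre 128 mm in front of the axis, 34 mm wide, 71 mm high). Origin: on the dial's vertical axis, at bench height; z up, front (post, bush) at -x, facing the robot within 0.35 rad. Left of the long steel fence.
- bush (a point): guide bush, a steel ring 21 mm across at the end of a 16 mm wide arm that reaches in from the post over the dial's rim (underside 58, top 71, bush flange 75 mm over the bench). This point: centre of the bush's lower mouth, 55 mm over the bench, 80 mm in front of the dial's axis. A block in its nest (top at 50 mm) passes under it freely.
- dial: turntable: steel disc 220 x 12 mm on the jig's axis; turns either way, no stops or detents, friction about 0.1 N m, stays where left. Origin: centre of its underside, 18 mm over the bench; z up. Nests at 80 mm on its -x (empty), +x, +y, -y axes. Starts turned +0.9 to +1.7 rad (counter-clockwise from above) from the jig's axes; in line with them its empty nest is under the bush.
- grip (a point): centre of the T-grip on the dial's hub: a black bar 66 mm long (along the dial's x), 16 mm wide, 24 mm high, its top 84 mm over the bench, on a stem 20 mm across. This point is on the dial's axis, 72 mm over the bench, 12 mm below the bar's top. Nothing else within 45 mm of the axis is higher than 40 mm.
- empty_nest (a point): centre of the empty nest's floor (the disc's top), 30 mm over the bench; turns with the dial. Each of the four nests is an aluminium frame 56 x 40 mm, 8 mm high (top 38 mm over the bench), round a pocket 45 x 27 mm with 2.5 mm chamfers; the long side points at the dial's axis.
- blank: loose block to be drilled: beech, 22 x 40 x 20 mm (x, y, z), about 35 g, a pencilled cross and no hole on top, on the bench right of the long steel fence (42 mm high), behind a flat grey tin (20 mm high); both at least 40 mm from its centre. Origin: centre of its underside. In the nest its 40 mm side (y) points at the dial's axis, either way round; its origin is then at 30 mm height.
- drilled_1: finished block, same size, a dark drilled hole in its top, in the nest on the dial's +x axis; origin: centre of its underside.
- drilled_2: finished block like it, in the nest on the dial's +y axis.
- drilled_3: finished block like it, in the nest on the dial's -y axis.
- screwdriver: bystander: screwdriver 186 mm long, 27 mm thick, blue handle, lying in front beside the fence.
- pliers: bystander: combination pliers, 158 x 52 x 12 mm, green handles, at the right.
- offcut: bystander: larger wooden offcut, 38 x 70 x 16 mm, plain top, behind the loose block.
- pencil: bystander: flat carpenter's pencil, 178 mm long, 14 mm wide, behind the loose block.
Things that resemble listed ones, but are neither listed nor needed, are in the scene too. What is shaped like the blank but pink is not meant.

How it is judged:
On the way, in this order (a step that is already met when the one before it is completed fails the run):
1. the loose block lies flat in the empty nest and the fingers have let go of it (horizontal distance between blank and empty_nest below 0.0045 m and z of blank in the frame of dial between 0.01 and 0.0145 m and angle between blank's own z axis and vertical below 0.06 rad and contact force between the fingers and blank below 0.1 N), for 0.2 s.
2. the dial, gripped by its T-grip, has brought that block under the guide bush (horizontal distance between blank and empty_nest below 0.0045 m and z of blank in the frame of dial between 0.01 and 0.0145 m and angle between blank's own z axis and vertical below 0.06 rad and horizontal distance between blank and bush below 0.006 m and contact force between the fingers and dial above 3 N and distance between the grasp point and grip below 0.035 m), for 0.2 s.
At the end, for the whole second after the job is handed in: marked block flat in the nest (4.5 mm, fully down), untouched, within 6 mm of the bush axis in plan; dial still (0.05 rad/s) with the fingers on its T-grip (over 3 N, TCP within 35 mm of its centre); drilled blocks in their nests (6 mm); bystanders within 20 mm of where they lay (all of step 2 and x of drilled_1 in the frame of dial between 0.074 and 0.086 m and y of drilled_1 in the frame of dial between -0.006 and 0.006 m and z of each of drilled_1, drilled_2, drilled_3 in the frame of dial below 0.0155 m and x of drilled_2 in the frame of dial between -0.006 and 0.006 m and y of drilled_2 in the frame of dial between 0.074 and 0.086 m and x of drilled_3 in the frame of dial between -0.006 and 0.006 m and y of drilled_3 in the frame of dial between -0.086 and -0.074 m and angular speed of dial below 0.05 rad/s and contact force between the fingers and blank below 0.1 N and distance of each of screwdriver, pliers, offcut, pencil from where it was at the start of the episode below 0.02 m); the arm keeps its last pose, push and grip.
It fails at once if a drilled block is taken or knocked out of its nest (z of any of drilled_1, drilled_2, drilled_3 in the frame of dial above 0.022 m).
It fails at once if a tool or scrap on the bench is pushed aside (distance of any of screwdriver, pliers, offcut, pencil from where it was at the start of the episode above 0.03 m).
It also fails if it takes over 51 s, if anything falls off the work surface, if the arm or the gripper's body presses on something with over 40 N, if the wrist force passes 120 N, or if a joint passes its speed limit or range.

## Working session

There is one attempt and no reset: what is moved stays moved. The work goes in short steps, Python scripts to look and compute and a tool call to move; the robot and the scene stay as the last step left them, time stands still between calls to the robot, and variables do not carry over. Pictures are saved under pics/ and viewed, on a budget of 16 in all, crops included, one or two more only if the job needs it, and the job is handed in when it is done.

Besides the shell and the picture viewer there is one more tool, called after "Call:" in YAML: its name, and indented under it one key for each argument. carry_out: Moves the arm, as the interface text tells. Its arguments: {"type":"object","properties":{"commands":{"type":"array"},"force":{"type":"number"}},"required":["commands"]}

```bash
mkdir -p pics; cat > h.py <<'E'
import numpy as np, cv2
from rig import robot
from scipy.spatial.transform import Rotation as Ro
def K(m): return np.array([[m['fx'],0,m['cx']],[0,m['fy'],m['cy']],[0,0,1.]]), np.array([m['k1'],0,0,0,0.])
def snap(cam,name,crop=None,s=1):
    m=robot.camera_model(cam); im=robot.camera(cam)[:,:,::-1]
    np.savez('pics/'+name+'.npz',**{k:np.array(m[k]) for k in m},im=im)
    save(name,im,crop,s); return m
def save(name,im,crop=None,s=1):
    if crop: x0,y0,x1,y1=crop; im=im[y0:y1,x0:x1]
    cv2.imwrite('pics/'+name+'.png',cv2.resize(np.ascontiguousarray(im),None,fx=s,fy=s,interpolation=cv2.INTER_CUBIC))
def pos(m,pts,z):
    k,d=K(m); u=cv2.undistortPoints(np.array(pts,float).reshape(-1,1,2),k,d).reshape(-1,2)
    R=np.array(m['R']);t=np.array(m['t']);C=-R.T@t
    r=np.c_[u,np.ones(len(u))]@R; z=np.broadcast_to(z,len(u))
    return C+r*((z-C[2])/r[:,2])[:,None]
def proj(m,X):
    k,d=K(m); R=np.array(m['R']);t=np.array(m['t'],float)
    return cv2.projectPoints(np.array(X,float).reshape(-1,3),cv2.Rodrigues(R)[0],t,k,d)[0].reshape(-1,2)
def load(name): return dict(np.load('pics/'+name+'.npz'))
E
python3 - <<'E'
from h import *
o=robot.get_obs();print(o)
m=snap('scene','scene');print(m['t'],m['fx'],m['k1'])
m=snap('wrist','wrist'); print(Ro.from_quat(o['tool_rot']).as_matrix().round(3))
a=cv2.imread('pics/scene.png');b=cv2.imread('pics/wrist.png')
E
```

```text
{'time': 0.0, 'q': array([-1.78498143e-01,  5.28476119e-01,  1.43386439e+00, -3.06446188e-06,
        1.18136705e+00, -1.78508194e-01]), 'joint_velocities': array([-0.00025185,  0.00034373, -0.00135326,  0.00038652,  0.00022693,
        0.00015883]), 'joint_torque': array([-5.45745443e-04, -4.40045428e+01, -1.76593530e+01,  6.32597599e-02,
        5.83207863e-02, -1.53719384e-04]), 'position': array([6.24334136e-01, 1.49932104e-04, 2.40277516e-01]), 'tool_rot': array([ 0.49956965,  0.50061616, -0.50042418,  0.49938889]), 'ft_force': array([ 0.51456495,  0.02618442, -0.15710192]), 'moment': array([-0.01494368, -0.02148531, -0.02523843]), 'grip_width': 0.08707624107112888}
[0.36352981 0.43571296 1.01358665] 460.2934735760411 0.012541460137172451
[[-0.002  1.     0.   ]
 [ 0.     0.    -1.   ]
 [-1.    -0.002 -0.   ]]
```

View pics/scene.png

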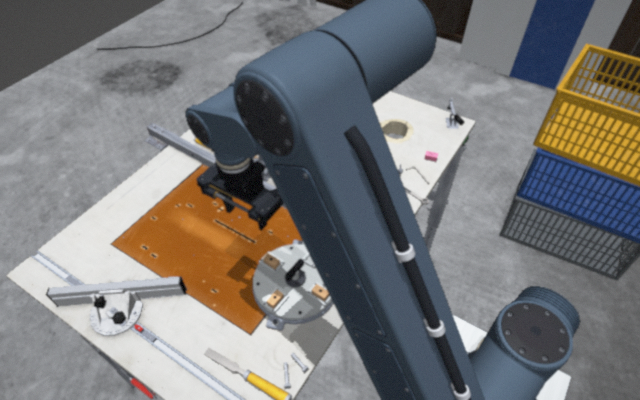

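View pics/wrist.png

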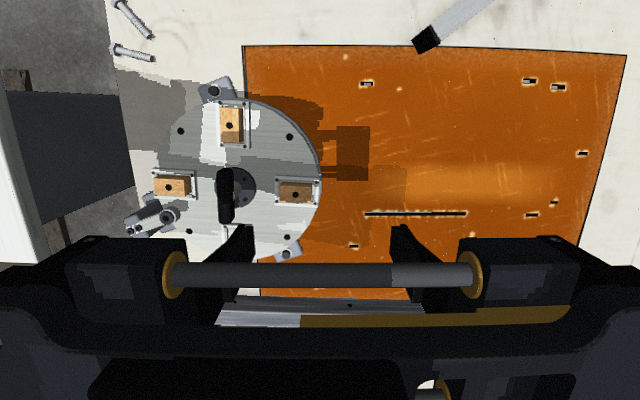

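The wrist view shows the jig at left, with drilled blocks at (230,125), (172,185) and (295,192). The T-bar is around (227,195), the bush arm around (165,215), and the empty nest is at the bottom behind a finger. The blank is out of view, so I'll check the side camera and measure the dial.

```bash
python3 - <<'E'
from h import *
m=load('wrist')
print(pos(m,[(230,125),(172,185),(295,192)],.05).round(4))
print(pos(m,[(228,170),(227,221)],.084).round(4))
print(pos(m,[(167,216)],.075).round(4), 'cam',(-m['R'].T@m['t']).round(3), m['R'].round(3))
snap('side','side',None,1)
save('wl',m['im'],(100,60,360,300),3)
E
```

```text
[[ 0.518   0.0618  0.05  ]
 [ 0.4375 -0.0111  0.05  ]
 [ 0.5921 -0.02    0.05  ]]
[[ 0.5225  0.0154  0.084 ]
 [ 0.5154 -0.0451  0.084 ]]
[[ 0.4392 -0.0429  0.075 ]] cam [0.626 0.08  0.384] [[ 1.     0.001 -0.003]
 [ 0.002 -0.956  0.292]
 [-0.002 -0.292 -0.956]]
```

View pics/side.png

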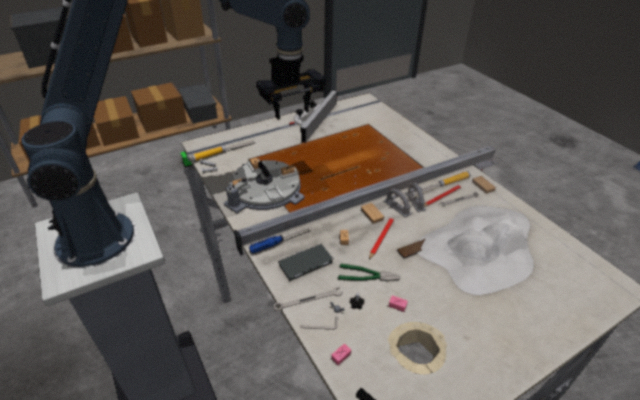

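View pics/wl.png

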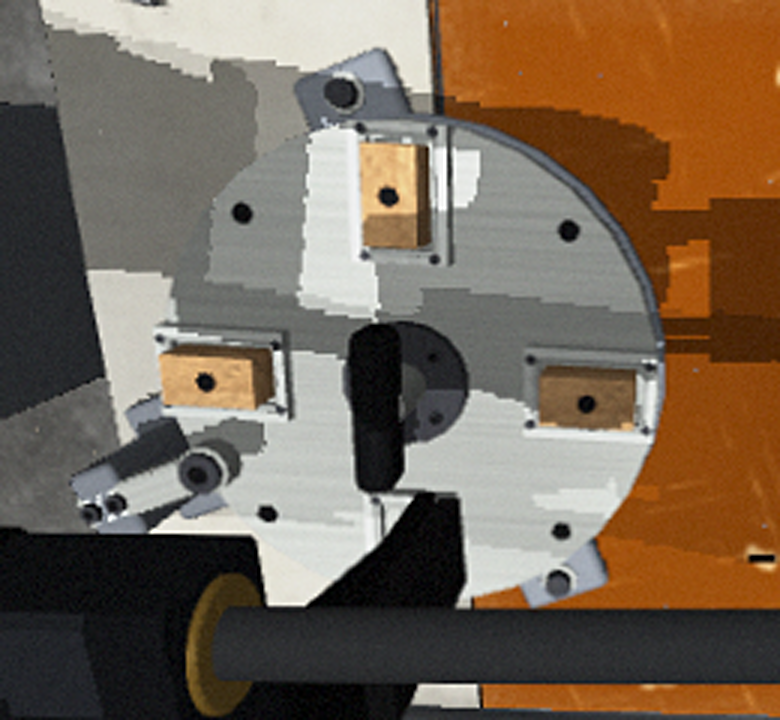

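Side view: the blank is at about (344,237), behind the grey tin (305,262). The offcut is at (372,212), the red pencil at (382,238), the pliers at (368,273) and the screwdriver at (280,242). I'll locate these.

```bash
python3 - <<'E'
from h import *
m=load('wrist')
h=pos(m,[(229.3,125.3),(168.3,187.3),(295.7,194.3)],.05)[:,:2]
c=(h[1]+h[2])/2; d=h[2]-h[1]; print('holes',h.round(4),'c',c.round(4),'len',np.hypot(*d), 'dial x dir',np.degrees(np.arctan2(d[1],d[0]))+90, np.degrees(np.arctan2(*(h[0]-c)[::-1])))
b=pos(m,[(167.3,217)],.075)[0,:2]; print('bush',b.round(4),np.hypot(*(b-c)),np.degrees(np.arctan2(*(c-b)[::-1])))
s=load('side')
print(pos(s,[(344,237),(305,258),(372,211),(280,243),(382,238),(250,245),(490,155)],[.01,.02,.016,.01,.005,.042,.042]).round(3))
save('sc',s['im'],(220,190,440,300),3.5)
E
```

```text
holes [[ 0.5171  0.0615]
 [ 0.4322 -0.0141]
 [ 0.5929 -0.023 ]] c [ 0.5126 -0.0185] len 0.16098916274834663 dial x dir 86.83200185132695 86.72008280757407
bush [ 0.4394 -0.0442] 0.07753381708410148 19.338914059139558
[[ 0.606 -0.343  0.01 ]
 [ 0.471 -0.367  0.02 ]
 [ 0.733 -0.296  0.016]
 [ 0.442 -0.277  0.01 ]
 [ 0.7   -0.394  0.005]
 [ 0.358 -0.274  0.042]
 [ 1.235 -0.279  0.042]]
```

View pics/sc.png

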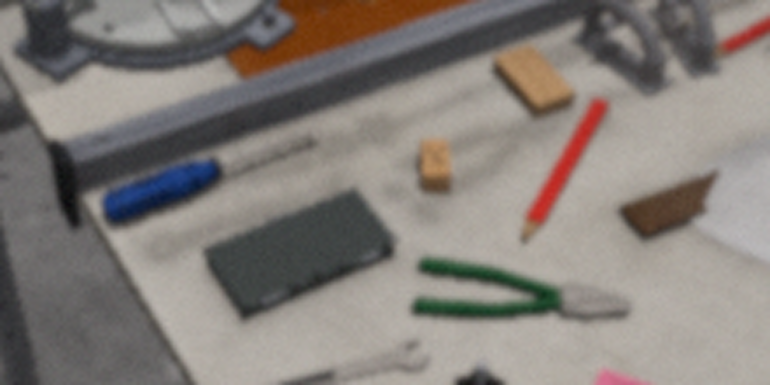

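Call:
carry_out:
  commands:
    - [[1, 5, -2, 41, 0], [1, 10, -2, 41, 0], [1, 10, -2, 41, 0], [1, 10, -2, 41, 0], [1, 10, -2, 41, 0], [1, 10, -2, 41, 0], [1, 10, -2, 41, 0], [1, 10, -2, 41, 0]]
  force: 20

```text
time: 0.82
position: [0.6118, -0.3198, 0.1641]
tool_rot: [0.497, 0.505, -0.494, 0.503]
ft_force: [0.9, -0.7, 0.7]
grip_width: 0.087
```

```bash
python3 - <<'E'
from h import *
o=robot.get_obs();print(o['time'],o['position'],o['joint_velocities'].round(2))
snap('wrist','w2',(150,30,490,285),2.2)
E
```

```text
0.8167 [ 0.61176628 -0.31981098  0.1640999 ] [-0.6   0.4  -0.48  0.    0.08 -0.6 ]
```

View pics/w2.png

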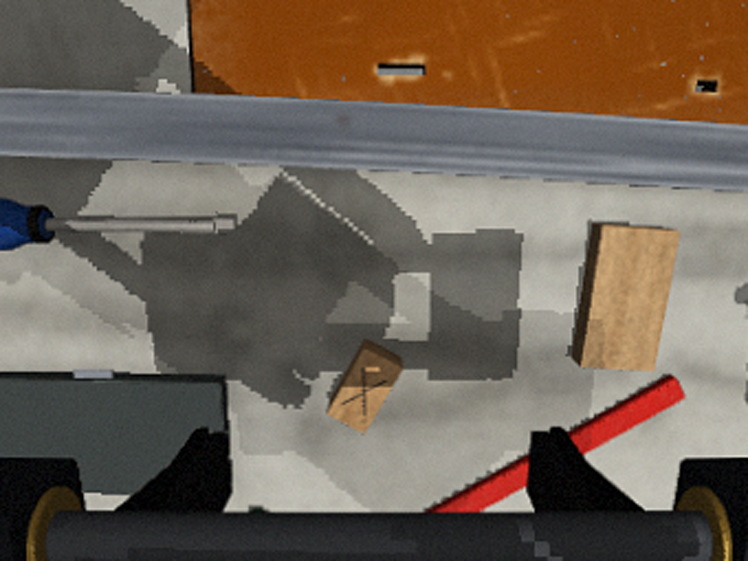

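```bash
python3 - <<'E'
from h import *
m=load('w2'); print(pos(m,[(315.5,207.7)],.02))
save('w2b',m['im'],(290,175,345,235),10)
E
```

```text
[[ 0.6070134  -0.34324142  0.02      ]]
```

View pics/w2b.png

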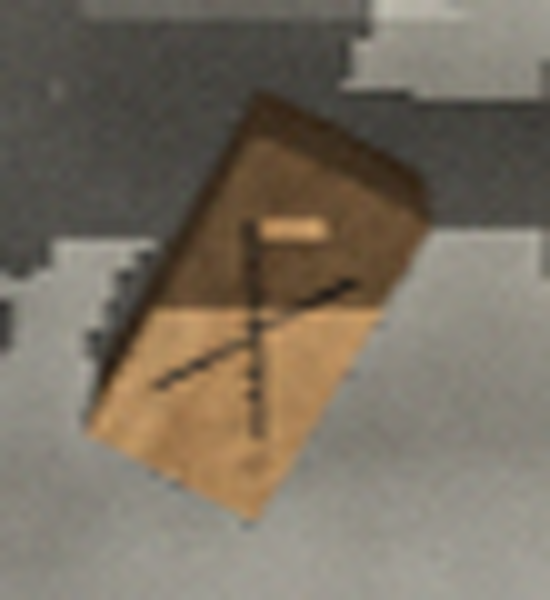

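```bash
cat >> h.py <<'E'
def delta(p,ang):
    """shift in tool axes (mm) to world p, twist (deg) so jaw axis is at world angle ang (mod 180), tool down"""
    o=robot.get_obs(); R=Ro.from_quat(o['tool_rot']).as_matrix()
    a=np.degrees(np.arctan2(R[1,1],R[0,1])); tw=-((ang-a+90)%180-90)
    print('t',o['time'],'pos',o['position'].round(4),'jaw',a.round(2),'shift',((np.array(p)-o['position'])@R*1e3).round(1),'twist',round(tw,2),'down',R[:,0].round(3),'F',o['ft_force'].round(1),'w',round(o['grip_width'],4))
E
python3 - <<'E'
from h import *
m=load('w2'); P=pos(m,np.array([(262,135),(428,222),(250,522),(92,432)])/10+[290,175],.02)[:,:2]
e=[P[1]-P[0],P[2]-P[1],P[2]-P[3],P[3]-P[0]]
print(P.round(4),P.mean(0).round(4),[(round(np.hypot(*v),4),round(np.degrees(np.arctan2(v[1],v[0])),1)) for v in e])
c=P.mean(0); delta([c[0],c[1],.03],np.degrees(np.arctan2(*(e[0]+e[2])[::-1])))
E
```

```text
[[ 0.6075 -0.3215]
 [ 0.6255 -0.3309]
 [ 0.6067 -0.3663]
 [ 0.5892 -0.3559]] [ 0.6072 -0.3436] [(np.float64(0.0203), np.float64(-27.6)), (np.float64(0.0401), np.float64(-118.0)), (np.float64(0.0204), np.float64(-30.7)), (np.float64(0.039), np.float64(-118.1))]
t 0.8667 pos [ 0.6106 -0.329   0.1619] jaw 0.68 shift [131.9  -3.6  14.4] twist 29.86 down [ 0.    -0.001 -1.   ] F [ 1.4 -6.  -1.2] w 0.0868
```

Call:
carry_out:
  commands:
    - [[0.5, 10, -4, 14, 0], [0.5, 15, 0, 0, 7], [0.5, 15, 0, 0, 7], [0.5, 15, 0, 0, 7], [0.5, 15, 0, 0, 7], [0.5, 0, 0, 0, 3], [0.5, 0, 0, 0, 0]]

```text
time: 1.45
position: [0.6033, -0.351, 0.0842]
tool_rot: [-0.617, -0.345, 0.618, -0.344]
ft_force: [-0.1, -0.2, -0.5]
grip_width: 0.0487
```

```bash
python3 -c "
from h import *
delta([.6072,-.3436,.03],-28.8)"
```

```text
t 1.45 pos [ 0.6033 -0.351   0.0842] jaw -31.72 shift [54.2 -0.4 -8.4] twist -2.92 down [-0.003  0.001 -1.   ] F [-0.1 -0.2 -0.5] w 0.0487
```

Call:
carry_out:
  commands:
    - [[0.5, 0, -0.5, -8, -3], [0.5, 20, 0, 0, 0], [0.5, 20, 0, 0, 0], [0.5, 12, 0, 0, 0], [0.5, 0, 0, 0, 0]]

```text
time: 1.87
position: [0.608, -0.3434, 0.0315]
tool_rot: [-0.606, -0.364, 0.607, -0.363]
ft_force: [-0.7, 0.4, -0.0]
grip_width: 0.0435
```

```bash
python3 -c "
from h import *
delta([.6072,-.3436,.03],-28.8)"
```

```text
t 1.8667 pos [ 0.608  -0.3434  0.0315] jaw -28.13 shift [ 1.5 -0.6  0.6] twist 0.67 down [-0.001 -0.001 -1.   ] F [-0.7  0.4 -0. ] w 0.0435
```

Call:
carry_out:
  commands:
    - [[0.5, 1.5, -0.6, 0.6, 0.5], [0, 0, 0, 0, 0], [0, 0, 0, 0, 0], [0, 0, 0, 0, 0], [0, 0, 0, 0, 0], [0, 0, 0, 0, 0]]
  force: 25

```text
time: 2.37
position: [0.6086, -0.3446, 0.0332]
tool_rot: [-0.608, -0.36, 0.608, -0.362]
ft_force: [-1.1, -0.1, -0.8]
grip_width: 0.0216
```

```bash
python3 -c "
from h import *
delta([.508,-.0984,.14],-3.2)"
```

```text
t 2.3667 pos [ 0.6086 -0.3446  0.0332] jaw -28.57 shift [-107.8 -205.8 -167.9] twist -25.37 down [ 0.002 -0.003 -1.   ] F [-1.1 -0.1 -0.8] w 0.0216
```

Call:
carry_out:
  commands:
    - [[0, -30, 0, 0, 0], [0, -38, 0, 0, 0], [0, -38, 0, 0, 0], [0, -6, -30, -25, 0], [0, 0, -32, -26, 0], [0, 0, -32, -26, 0], [0, 0, -32, -26, 0], [0, 0, -32, -26, 0]]

```text
time: 3.03
position: [0.5366, -0.1625, 0.1524]
tool_rot: [0.613, 0.348, -0.606, 0.367]
ft_force: [0.8, 0.5, 0.4]
grip_width: 0.0211
```

```bash
python3 -c "
from h import *
delta([.508,-.0984,.13],-3.2)"
```

```text
t 3.0333 pos [ 0.5366 -0.1625  0.1524] jaw -29.23 shift [ 20.7 -56.9 -42.1] twist -26.03 down [ 0.022 -0.017 -1.   ] F [0.8 0.5 0.4] w 0.0211
```

Call:
carry_out:
  commands:
    - [[0, 8, -27, -20, 0], [0, 8, -15, -10, 0], [0, 0, 0, 0, -7], [0, 0, 0, 0, -7], [0, 0, 0, 0, -7], [0, 0, 0, 0, -4], [0, 0, 0, 0, 0]]

```text
time: 3.62
position: [0.5069, -0.1026, 0.1389]
tool_rot: [0.514, 0.479, -0.511, 0.495]
ft_force: [-0.5, -0.7, -0.9]
grip_width: 0.0217
```

```bash
python3 - <<'E'
from h import *
delta([.508,-.0984,.13],-3.2)
m=snap('wrist','w3'); s=snap('side','s3')
save('w3b',m['im'],(60,80,380,300),2.4)
delta([.508,-.0984,.063],-3.2)
E
```

```text
t 3.6167 pos [ 0.5069 -0.1026  0.1389] jaw -2.9 shift [ 8.9  0.7 -4.4] twist 0.3 down [ 0.019 -0.014 -1.   ] F [-0.5 -0.7 -0.9] w 0.0217Traceback (most recent call last):
  File "<stdin>", line 4, in <module>
KeyError: 'im'
```

View pics/w3.png

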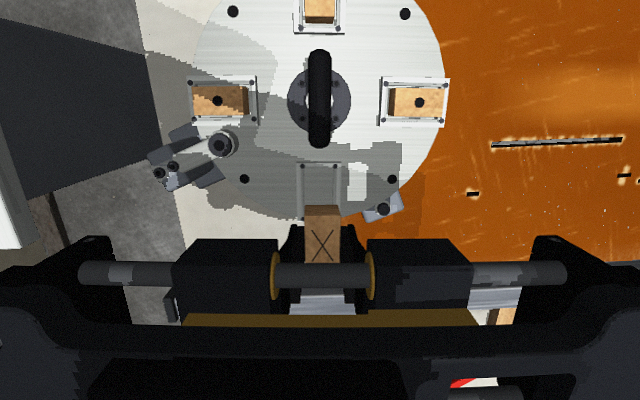

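Clear view: block held with its cross at about (321,245), empty nest just above it (321,180). The holes are at (217,101) and (418,103), and the bush at (219,146). I'll enlarge to refine.

```bash
python3 - <<'E'
from h import *
m=load('w3'); save('w3b',m['im'],(180,60,460,270),2.85)
E
```

```text
(no output)
```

View pics/w3b.png

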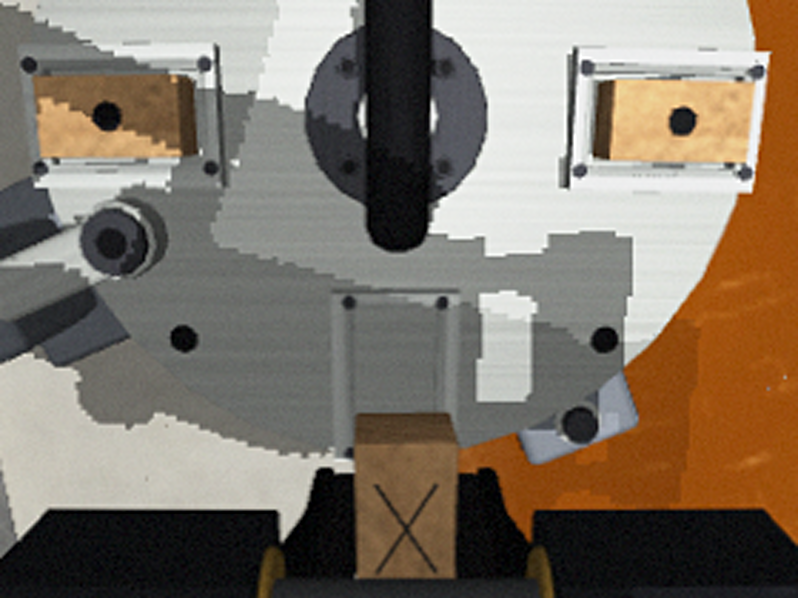

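```bash
python3 - <<'E'
from h import *
m=load('w3'); f=lambda *p: np.array(p)/2.85+[180,60]
h=pos(m,f((106,116),(682,121)),.05)[:,:2]; c=h.mean(0); d=h[1]-h[0]; a=np.degrees(np.arctan2(d[1],d[0]))
u=np.array([np.cos(np.radians(a-90)),np.sin(np.radians(a-90))])
print('c',c.round(4),'len',np.hypot(*d).round(4),'dialx',a+90,'nest',(c+.08*u).round(4))
s=pos(m,f((349,302),(442,302)),.038)[:,:2]; v=s.mean(0)-c; print('screws',s.round(4),'dir',np.degrees(np.arctan2(v[1],v[0])),'r',np.hypot(*v))
b=pos(m,f((111,243)),.075)[0,:2]; v=c-b; print('bush',b.round(4),np.hypot(*v),np.degrees(np.arctan2(v[1],v[0])))
for zt in (.122,.126,.130): print('cross',pos(m,f((407,528)),zt)[0].round(4),'inner edge',pos(m,f((356,440),(456,447)),zt)[:,:2].round(4).tolist())
delta([.508,-.0984,.13],a)
E
```

```text
c [ 0.5123 -0.0182] len 0.1605 dialx 86.67339250810595 nest [ 0.5077 -0.0981]
screws [[ 0.495  -0.0722]
 [ 0.5239 -0.0738]] dir -93.04089559019481 r 0.054886782506505236
bush [ 0.4371 -0.0455] 0.08002050180227989 19.922702776963618
cross [ 0.5095 -0.1064  0.122 ] inner edge [[0.4996, -0.0846], [0.521, -0.0874]]
cross [ 0.5095 -0.1042  0.126 ] inner edge [[0.4998, -0.083], [0.5207, -0.0857]]
cross [ 0.5095 -0.102   0.13  ] inner edge [[0.5001, -0.0813], [0.5205, -0.0841]]
t 3.7167 pos [ 0.5071 -0.1029  0.1389] jaw -3.12 shift [ 8.8  0.5 -4.7] twist 0.21 down [ 0.02  -0.014 -1.   ] F [-0.3  0.2 -0.1] w 0.0219
```

Call:
carry_out:
  commands:
    - [[0, 0, -1, -6, 0], [0, 15, 0, 0, 0], [0, 20, 0, 0, 0], [0, 20, 0, 0, 0], [0, 0, 0, 0, 0]]

```text
time: 4.13
position: [0.5104, -0.0978, 0.0848]
tool_rot: [0.518, 0.473, -0.513, 0.495]
ft_force: [-0.7, 0.0, 0.3]
grip_width: 0.0215
```

```bash
python3 - <<'E'
from h import *
delta([.5065,-.0973,.063],-3.3)
m=snap('wrist','w4',(200,100,440,280),3.3)
delta([.5065,-.0973,.063],-3.3)
E
```

```text
t 4.1333 pos [ 0.5104 -0.0978  0.0848] jaw -3.63 shift [21.7 -4.5 -0.6] twist -0.33 down [ 0.027 -0.017 -0.999] F [-0.7  0.   0.3] w 0.0215
t 4.1833 pos [ 0.511  -0.098   0.0861] jaw -3.61 shift [22.9 -5.3 -0.8] twist -0.31 down [ 0.029 -0.018 -0.999] F [-1.1  0.2  0.2] w 0.0214
```

View pics/w4.png

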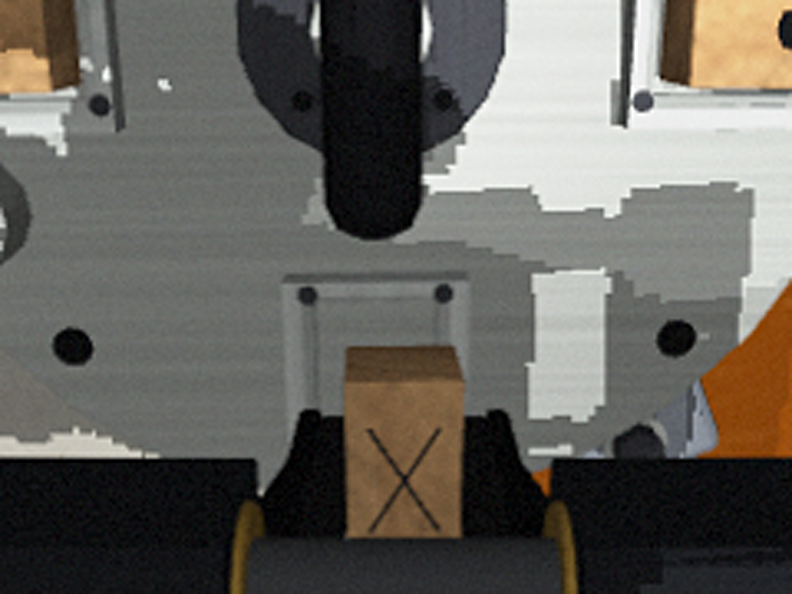

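```bash
python3 - <<'E'
from h import *
m=load('w4'); f=lambda *p: np.array(p)/3.3+[200,100]
s=pos(m,f((307,295),(443,294)),.038)[:,:2]
a=np.radians(-93.3); u=np.array([np.cos(a),np.sin(a)])
print('nest',(s.mean(0)+.0252*u).round(4))
for zt in (.070,.073,.076):
    e=pos(m,f((345,380),(462,382)),zt)[:,:2]; print('blk',(e.mean(0)+.02*u).round(4),'w',np.hypot(*(e[1]-e[0])).round(4),'cross',pos(m,f((405,482)),zt)[0].round(4))
E
```

```text
nest [ 0.5078 -0.0983]
blk [ 0.5129 -0.1003] w 0.0215 cross [ 0.513  -0.1011  0.07  ]
blk [ 0.5129 -0.099 ] w 0.0211 cross [ 0.513  -0.0994  0.073 ]
blk [ 0.5128 -0.0978] w 0.0207 cross [ 0.513  -0.0978  0.076 ]
```

Call:
carry_out:
  commands:
    - [[0, 0, -5, -1.5, 0], [0, 0, 0, 0, 0]]

```text
time: 4.35
position: [0.5063, -0.096, 0.0868]
tool_rot: [0.519, 0.472, -0.512, 0.495]
ft_force: [-0.2, -0.2, -0.6]
grip_width: 0.0214
```

```bash
python3 -c "
from h import *
delta([.5058,-.0970,.063],-3.3)"
```

```text
t 4.35 pos [ 0.5063 -0.096   0.0868] jaw -3.67 shift [23.8 -1.1  0.6] twist -0.37 down [ 0.03  -0.018 -0.999] F [-0.2 -0.2 -0.6] w 0.0214
```

Call:
carry_out:
  commands:
    - [[0, 8, -0.5, 0.5, 0], [0, 8, -0.5, 0, 0], [0, 6, -0.5, 0, 0], [0, 0, 0, 0, 0]]

```text
time: 4.68
position: [0.507, -0.0975, 0.0661]
tool_rot: [0.52, 0.469, -0.512, 0.497]
ft_force: [0.7, 0.4, 0.1]
grip_width: 0.0216
```

```bash
python3 -c "
from h import *
delta([.5058,-.0970,.063],-3.3)"
```

```text
t 4.6833 pos [ 0.507  -0.0975  0.0661] jaw -3.71 shift [ 3.  -1.3 -0.4] twist -0.41 down [ 0.036 -0.021 -0.999] F [0.7 0.4 0.1] w 0.0216
```

Call:
carry_out:
  commands:
    - [[0, 2.5, -0.5, 0, 0], [0, 1, 0, 0, 0], [0, 0, 0, 0, 0]]

```text
time: 4.93
position: [0.5067, -0.0977, 0.0623]
tool_rot: [0.52, 0.469, -0.512, 0.497]
ft_force: [0.4, 0.3, 4.1]
grip_width: 0.0217
```

```bash
python3 -c "
from h import *
delta([.5058,-.0970,.063],-3.3)
m=snap('wrist','w5',(200,100,440,280),3.3)"
```

```text
t 4.9333 pos [ 0.5067 -0.0977  0.0623] jaw -3.72 shift [-0.7 -0.9 -0.7] twist -0.42 down [ 0.036 -0.021 -0.999] F [0.4 0.3 4.1] w 0.0217
```

View pics/w5.png

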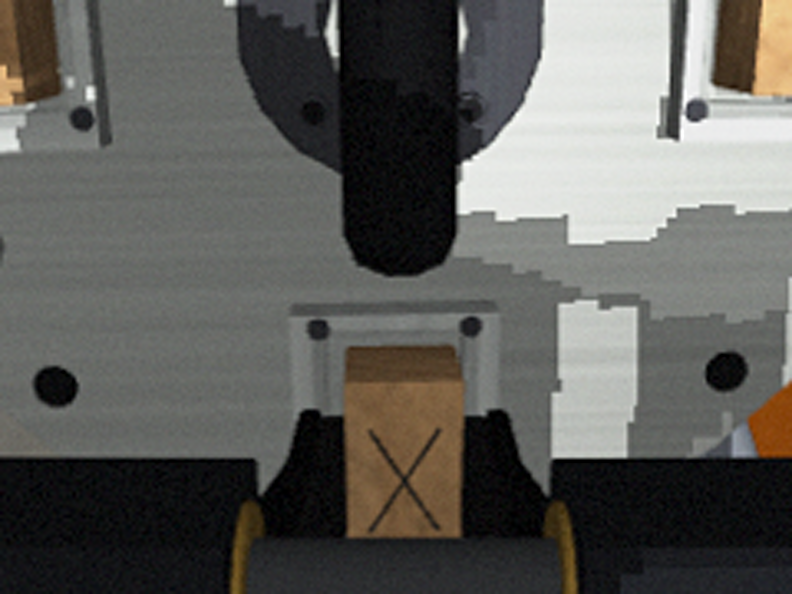

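```bash
python3 - <<'E'
from h import *
m=load('w5'); f=lambda *p: np.array(p)/3.3+[200,100]
s=pos(m,f((318,328),(471,326)),.038)[:,:2]
a=np.radians(-93.3); u=np.array([np.cos(a),np.sin(a)])
print('nest',(s.mean(0)+.0252*u).round(4),'w',np.hypot(*(s[1]-s[0])))
for zt in (.050,.054):
    e=pos(m,f((345,380),(462,382)),zt)[:,:2]; print('blk',(e.mean(0)+.02*u).round(4),'w',np.hypot(*(e[1]-e[0])).round(4),'cross',pos(m,f((405,482)),zt)[0].round(4))
E
```

```text
nest [ 0.5081 -0.0981] w 0.02920507473811708
blk [ 0.5093 -0.0991] w 0.0212 cross [ 0.5094 -0.0996  0.05  ]
blk [ 0.5092 -0.0974] w 0.0206 cross [ 0.5094 -0.0974  0.054 ]
```

Call:
carry_out:
  commands:
    - [[0.5, 0, 0, 0, 0], [0.5, 0, 0, 0, 0], [0.5, 0, 0, 0, 0], [0.5, -8, 0, 0, 0], [0.5, -25, 0, 0, 0], [0.5, -35, 0, 0, 0], [0.5, -35, 0, 0, 0], [0.5, -10, 0, 0, 0]]

```text
time: 5.65
position: [0.5006, -0.0947, 0.1774]
tool_rot: [0.519, 0.472, -0.513, 0.494]
ft_force: [0.3, 0.0, 0.6]
grip_width: 0.0432
```

```bash
python3 - <<'E'
from h import *
delta([.5123,-.0182,.15],-3.3)
m=snap('wrist','w6',(150,100,470,340),2.5)
E
```

```text
t 5.65 pos [ 0.5006 -0.0947  0.1774] jaw -3.74 shift [ 26.4   5.9 -77.5] twist -0.44 down [ 0.027 -0.017 -0.999] F [0.3 0.  0.6] w 0.0432
```

View pics/w6.png

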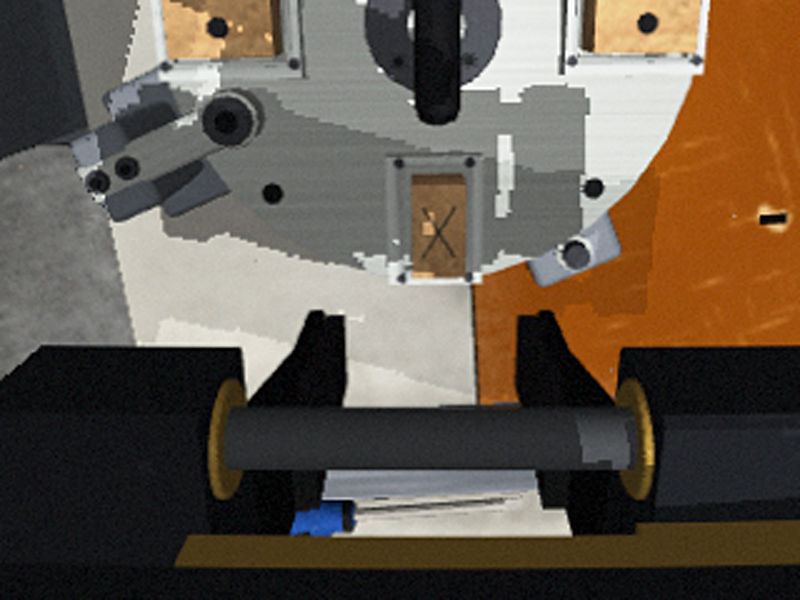

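Call:
carry_out:
  commands:
    - [[0.5, 0, 2, -30, 0], [0.5, 0, 3, -30, 0], [0.5, 5, 1, -12, 0], [0.5, 10, 0, 0, 0], [0.5, 10, 0, 0, 0], [0.5, 0, 0, 0, 0]]

```text
time: 6.2
position: [0.5138, -0.0232, 0.1531]
tool_rot: [0.521, 0.469, -0.512, 0.497]
ft_force: [-0.5, 0.2, -0.0]
grip_width: 0.0434
```

```bash
python3 -c "
from h import *
delta([.511,-.0182,.072],-3.3);print(robot.get_obs()['q'].round(3))"
```

```text
t 6.2 pos [ 0.5138 -0.0232  0.1531] jaw -3.84 shift [80.8 -6.2 -6.4] twist -0.54 down [ 0.036 -0.021 -0.999] F [-0.5  0.2 -0. ] w 0.0434
[-0.256  0.501  1.82  -0.016  0.781 -0.178]
```

Call:
carry_out:
  commands:
    - [[0.5, 0, -5, -5, 0], [0.5, 18, -1, -1, 0], [0.5, 22, 0, 0, 0], [0.5, 20, 0, 0, 0], [0.5, 10, 0, 0, 0], [0.5, 0, 0, 0, 0]]

```text
time: 6.7
position: [0.5084, -0.0205, 0.0795]
tool_rot: [0.521, 0.468, -0.514, 0.496]
ft_force: [-0.3, 0.1, -1.3]
grip_width: 0.0437
```

```bash
python3 -c "
from h import *
delta([.511,-.0182,.072],-3.3);print(robot.get_obs()['q'].round(3))"
```

```text
t 6.7 pos [ 0.5084 -0.0205  0.0795] jaw -4.05 shift [ 7.6  2.1 -2.6] twist -0.75 down [ 0.034 -0.022 -0.999] F [-0.3  0.1 -1.3] w 0.0437
[-0.253  0.63   1.878 -0.022  0.595 -0.164]
```

Call:
carry_out:
  commands:
    - [[0.5, 8, 2, -2.5, -0.7], [0, 0, 0, 0, 0], [0, 0, 0, 0, 0], [0, 0, 0, 0, 0], [0, 0, 0, 0, 0], [0, 0, 0, 0, 0]]
  force: 30

```text
time: 7.2
position: [0.5101, -0.0191, 0.0723]
tool_rot: [0.518, 0.471, -0.511, 0.499]
ft_force: [-0.4, -1.4, -6.6]
grip_width: 0.0194
```

```bash
python3 -c "
from h import *
delta([.511,-.0182,.072],-3.3);print(robot.get_obs()['moment'].round(2))"
```

```text
t 7.2 pos [ 0.5101 -0.0191  0.0723] jaw -3.35 shift [ 0.3  0.8 -0.9] twist -0.05 down [ 0.033 -0.022 -0.999] F [-0.4 -1.4 -6.6] w 0.0194
[-0.04  0.27  0.05]
```

Call:
carry_out:
  commands:
    - [[0, 0, 0, 0, 0], [0, 0, 0, 0, 0], [0, 0, 0, 0, 4], [0, 0, 0, 0, 5], [0, 0, 0, 0, 5]]

```text
time: 7.62
position: [0.5097, -0.019, 0.0722]
tool_rot: [0.575, 0.404, -0.566, 0.43]
ft_force: [0.3, 0.1, -3.5]
grip_width: 0.0188
```

```bash
python3 -c "
from h import *
delta([.511,-.0182,.072],-70.1);print(robot.get_obs()['moment'].round(2))"
```

```text
t 7.6167 pos [ 0.5097 -0.019   0.0722] jaw -17.7 shift [ 0.3  0.9 -1.2] twist 52.4 down [ 0.032 -0.023 -0.999] F [ 0.3  0.1 -3.5] w 0.0188
[0.01 0.17 0.12]
```

Call:
carry_out:
  commands:
    - [[0, 0, 0, 0, 6], [0, 0, 0, 0, 6], [0, 0, 0, 0, 6], [0, 0, 0, 0, 6], [0, 0, 0, 0, 6], [0, 0, 0, 0, 6], [0, 0, 0, 0, 5], [0, 0, 0, 0, 0]]

```text
time: 8.28
position: [0.5089, -0.0183, 0.0722]
tool_rot: [0.692, 0.169, -0.676, 0.189]
ft_force: [0.3, -1.2, -3.6]
grip_width: 0.0196
```

```bash
python3 - <<'E'
from h import *
delta([.511,-.0182,.072],-70.1);print(robot.get_obs()['moment'].round(2))
m=snap('wrist','w7'); s=load('side'); 
snap('side','s7',(200,130,340,240),5)
E
```

```text
t 8.2833 pos [ 0.5089 -0.0183  0.0722] jaw -60.71 shift [ 0.3  1.  -1.9] twist 9.39 down [ 0.03  -0.022 -0.999] F [ 0.3 -1.2 -3.6] w 0.0196
[-0.12  0.23 -0.11]
```

View pics/w7.png

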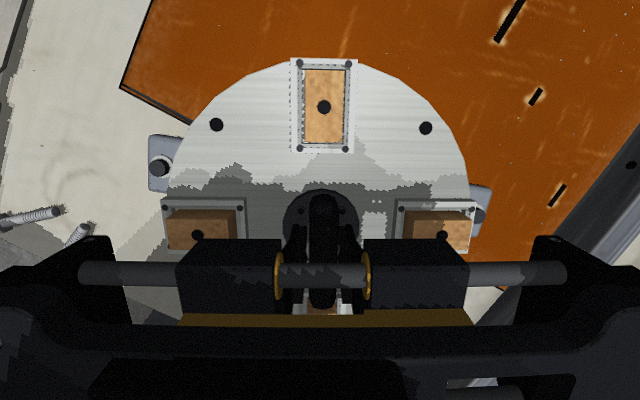

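```bash
cat >> h.py <<'E'
def dial(name,px):
    m=load(name); h=pos(m,px,.05)[:,:2]; c=(h[1]+h[2])/2; v=h[0]-c; d=h[2]-h[1]
    print('c',c.round(4),'r',np.hypot(*v).round(4),'len',np.hypot(*d).round(4),'dial x',np.degrees(np.arctan2(v[1],v[0])).round(2),np.degrees(np.arctan2(d[1],d[0])).round(2)+90)
E
python3 - <<'E'
from h import *
dial('w7',[(324,106),(197,236),(442,235)])
E
```

```text
c [ 0.5119 -0.0184] r 0.0809 len 0.161 dial x 28.25 28.729999999999997
```

Call:
carry_out:
  commands:
    - [[0, 0, 0, 0, 5], [0, 0, 0, 0, 3.7], [0, 0, 0, 0, 0], [0, 0, 0, 0, 0]]

```text
time: 8.72
position: [0.5088, -0.0181, 0.0722]
tool_rot: [0.704, 0.12, -0.686, 0.139]
ft_force: [-0.1, -0.7, -3.6]
grip_width: 0.0191
```

```bash
python3 - <<'E'
from h import *
delta([.511,-.0182,.072],-70.1);print(robot.get_obs()['moment'].round(2),robot.get_obs()['joint_velocities'].round(3))
a=load('w7')['im']; snap('wrist','w8'); b=load('w8')['im']
# track holes by template
m=load('w8')
px=[]
for p in [(324,106),(197,236),(442,235)]:
    t=a[p[1]-7:p[1]+4,p[0]-9:p[0]+10]; w=b[p[1]-17:p[1]+14,p[0]-19:p[0]+20]
    r=cv2.matchTemplate(w,t,cv2.TM_CCOEFF_NORMED); _,s,_,l=cv2.minMaxLoc(r); px.append((p[0]+l[0]-10,p[1]+l[1]-10)); print(s,px[-1])
dial('w8',px)
snap('side','s8',(190,130,340,240),5)
E
```

```text
t 8.7167 pos [ 0.5088 -0.0181  0.0722] jaw -68.91 shift [ 0.3  0.9 -2. ] twist 1.19 down [ 0.029 -0.022 -0.999] F [-0.1 -0.7 -3.6] w 0.0191
[-0.05  0.22 -0.05] [-0.     0.     0.001  0.001  0.    -0.005]
0.9907991290092468 (323, 106)
0.9529465436935425 (197, 237)
0.9479448795318604 (442, 234)
c [ 0.5118 -0.0181] r 0.0809 len 0.161 dial x 20.32 21.11
```

View pics/s8.png

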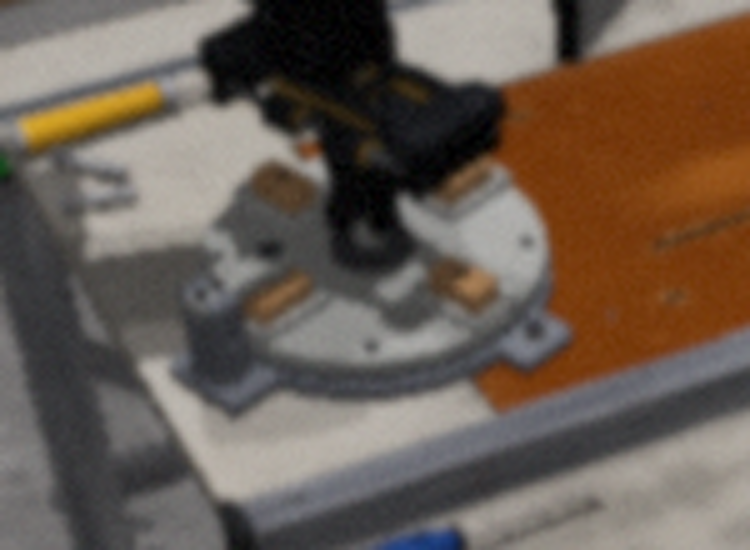

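The blurry side view needs checking against projections, so I'll project the expected points into it.

```bash
python3 - <<'E'
from h import *
s=load('s8'); c=np.array([.512,-.0182])
def P(r,a,z): return [c[0]+r*np.cos(np.radians(a)),c[1]+r*np.sin(np.radians(a)),z]
L={'post':P(.128,199.8,.071),'bush':P(.08,199.8,.075),'axis30':P(0,0,.03),'ear1':P(.12,110,.021),'ear2':P(.12,290,.021)}
for k in range(4): L['blk%d'%k]=P(.08,20.5+90*k,.05)
for k in range(4): L['hole45_%d'%k]=P(.08,65.5+90*k,.03)
for k,X in L.items(): print(k,((proj(s,[X])[0]-[190,130])*5).round(0), 'initw', proj(load('w3'),[X])[0].round(0))
E
```

```text
post [207. 292.] initw [166. 169.]
bush [268. 249.] initw [218. 145.]
axis30 [370. 248.] initw [318. 101.]
ear1 [244. 188.] initw [259. -43.]
ear2 [510. 338.] initw [365. 217.]
blk0 [457. 167.] initw [414.  59.]
blk1 [280. 175.] initw [274.  -4.]
blk2 [273. 283.] initw [229. 142.]
blk3 [461. 273.] initw [355. 190.]
hole45_0 [371. 175.] initw [355.   4.]
hole45_1 [242. 255.] initw [229.  65.]
hole45_2 [370. 328.] initw [287. 185.]
hole45_3 [497. 242.] initw [402. 136.]
```

Everything agrees: the bush is predicted at (268,249) and seen at (270,248), and the posts and blocks also line up within 10 px of the 5x crop. The dial is about 0.8° short and the block sits about 1 mm counter-clockwise in its pocket, so I'll make a small final turn.

Call:
carry_out:
  commands:
    - [[0, 0, 0, 0, 1.8], [0, 0, 0, 0, 0], [0, 0, 0, 0, 0], [0, 0, 0, 0, 0], [0, 0, 0, 0, 0]]

```text
time: 9.23
position: [0.5088, -0.018, 0.0722]
tool_rot: [0.706, 0.111, -0.688, 0.13]
ft_force: [-0.1, -1.2, -3.4]
grip_width: 0.0192
```

```bash
python3 - <<'E'
from h import *
delta([.511,-.0182,.072],-70.1);print(robot.get_obs()['joint_velocities'].round(3))
robot.hand_in()
E
```

```text
t 9.2333 pos [ 0.5088 -0.018   0.0722] jaw -70.4 shift [ 0.3  0.9 -2. ] twist -0.3 down [ 0.029 -0.022 -0.999] F [-0.1 -1.2 -3.4] w 0.0192
[ 0.    -0.     0.001  0.001  0.001 -0.011]
the job is handed in; nothing more can be done
```

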